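# Find the castor with the worn bush on the upturned carboy dolly

## Task

One of the four castors on the upturned carboy dolly has a worn, loose bush. Rock the wheels gently sideways along their axles, one after another, back and forth until you feel firm resistance each way (about 5 N tells; keep below 8 N, or the stem strains its socket), until you find the one that flops almost freely from stop to stop. Draw that castor straight up out of its socket and lower it into the red basket without dropping it in; leave the three sound ones in their sockets, and do not shift the baskets, bottle or spanner.

Things in the scene. Friction and masses are not known exactly. Their poses are not given: they have to be found in the camera images.
- dolly: The carboy dolly, upside down and fast on the bench: a grey moulded square deck 280 x 280 mm, 28 mm high, with a 46 x 46 mm socket boss near each corner, 45 mm high. Origin at the centre of its underside on the bench, x and y along its sides, z up. The four castor sockets are upright round holes 12.6 mm wide and 41 mm deep in the tops of the bosses, at x = +-90, y = +-90 mm.
- wheel_a (a point): Grip point of the wheel at dolly x = +90, y = +90 mm: a point of the dolly's frame where the wheel's middle plane meets the stem's line, 90 mm over the boss top, 8 mm under the tread. The dark grey wheel is 75 mm across, 25 mm wide, with flat sides to push or hold; its brake is on, so it does not roll. Fingers 6 mm clear of each side let it tip freely; a tight pinch hides the play. All castors look the same.
- wheel_b (a point): Grip point of the wheel in the socket at dolly x = +90, y = -90 mm, as wheel_a. The axle of every wheel lies along the dolly's y within 9 degrees, and the wheel's centre is 22 mm from the grip point towards the dolly's -x and 22 mm lower. The steel fork legs (38 mm over the legs, 48 over the axle nuts) rise beside the wheel from the stem back to the axle and stay 26 mm below the grip point within 12 mm of it along x.
- wheel_c (a point): Grip point of the wheel in the socket at dolly x = -90, y = -90 mm, as wheel_a. Each castor has a round stem 12 mm thick and 36 mm long under a 32 mm collar that rests on the boss top; it hangs loosely in the socket, turns freely about the upright axis and draws straight up with little more than the castor's weight (about 0.3 kg). Standing on the tip of its stem it falls over when let go.
- wheel_d (a point): Grip point of the wheel in the socket at dolly x = -90, y = +90 mm, as wheel_a. A rubber-bushed joint 78 mm lower lets the fork rock sideways only, along the axle, at most 5 mm each way here, to a hard stop. A sound bush pushes back at once, about 5 N for each mm here; the worn one with under 1 N until the stop. Both stand up again when let go. The loose fit of the stem adds 2 to 3 mm of soft travel each way to all.
- red_basket: The red perforated plastic basket for rejects, loose, 0.7 kg: 300 mm long (x) and 220 mm wide (y) outside, 80 mm high, walls and floor 4 to 5 mm. Origin at the centre of its underside, z up.
- green_basket: A turquoise-green basket of the same size, empty; not used here.
- bottle: A clear bottle with a blue cap, 68 mm across, 150 mm high; origin at the centre of its foot. Leave alone.
- spanner: A steel spanner lying on the bench, 170 mm long; origin at the middle of its underside. Leave alone.

How it is judged (in metres and radians):
On the way, in this order (a step that is already met when the one before it is completed fails the run):
1. the loose castor, in its socket, is rocked well over to one side (2.5 mm or more at the grip point) ((y of castor2_grip in the frame of castor2_collar above 0.0025 m or y of castor2_grip in the frame of castor2_collar below -0.0025 m) and z of castor2_collar in the frame of dolly between 0.041 and 0.05 m and angle between castor2_collar's own z axis and vertical below 0.06 rad).
2. it is brought back through the middle (within 1.5 mm of it), still in its socket (not (y of castor2_grip in the frame of castor2_collar above 0.0015 m or y of castor2_grip in the frame of castor2_collar below -0.0015 m) and z of castor2_collar in the frame of dolly between 0.041 and 0.05 m and angle between castor2_collar's own z axis and vertical below 0.06 rad).
3. it is rocked well over again, still in its socket (all of step 1).
4. it is drawn out of its socket (z of castor2_collar in the frame of dolly above 0.085 m), for 0.1 s.
At the end, for the whole second after the job is handed in: The loose castor lies or stands still inside the red basket, with both its grip point and collar within the basket's walls and less than 110 mm above its underside; the other three are still down in their sockets (collar within about 4 mm of the boss top, stem within 3.4 degrees of upright) (x of castor2_grip in the frame of red_basket between -0.145 and 0.145 m and y of castor2_grip in the frame of red_basket between -0.105 and 0.105 m and z of each of castor2_grip, castor2_collar in the frame of red_basket below 0.11 m and x of castor2_collar in the frame of red_basket between -0.145 and 0.145 m and y of castor2_collar in the frame of red_basket between -0.105 and 0.105 m and linear speed of castor2 below 0.03 m/s and z of castor1_collar in the frame of dolly between 0.041 and 0.05 m and angle between each of castor1_collar, castor3_collar, castor4_collar's own z axis and vertical below 0.06 rad and z of castor3_collar in the frame of dolly between 0.041 and 0.05 m and z of castor4_collar in the frame of dolly between 0.041 and 0.05 m); the robot touches nothing.
It fails at once if a castor strains its socket with more than 75 N (about 10 N sideways at the grip point) (contact force between any of castor1, castor2, castor3, castor4 and dolly above 75 N).
It fails at once if the loose castor is dropped or thrown (moves faster than 0.9 m/s with no finger on it) (linear speed of castor2 above 0.9 m/s and contact force between the fingers and castor2 below 0.1 N).
It fails at once if a sound castor is drawn more than 12 mm up out of its socket (z of any of castor1_collar, castor3_collar, castor4_collar in the frame of dolly above 0.057 m).
It fails at once if the bottle, the spanner or a basket is moved more than 30 mm (distance of any of bottle, spanner, green_basket, red_basket from where it was at the start of the episode above 0.03 m).
It also fails if it takes over 67 s, if anything falls off the work surface, if the arm or the gripper's body presses on something with over 40 N, if the wrist force passes 120 N, or if a joint passes its speed limit or range.

## Robot

A 6-joint arm with a two-finger parallel gripper is mounted at the origin on the work surface. World frame = base frame: x ahead of the robot, y to its left, z up, the work surface at z = 0. Lengths are in m, angles in degrees, forces in N, time in s.
With the tool pointing down it reaches from about 0.4 to 0.825 m from the base axis. Payload 7 kg.
Tool frame: the origin (TCP) lies at the very end of the fingers, on their centre line; the grasp point (between the pads) lies 19 mm behind it (ctrl.tcp_to_grasp is the distance from the TCP to the grasp point, in m); z points along the fingers, y is the direction in which the jaws open and shut (so a half turn about z gives the same grasp; the last joint's range is limited). The gripper opens to 88 mm and grips with 3 to 60 N. Pads are 19 mm wide; open, the fingers measure 130 mm over their backs; the gripper's body (78 mm by 193 mm) begins 47 mm behind the grasp point.
Start: joints at [-56.832, 20.546, 0.682, 0, -70.136, -16.507], TCP at [0.194, -0.647, 0.227] pointing down, gripper open.
Joint ranges: [-176.03, 176.03], [-82.01, 121.73], [-58.28, 71.71], [-173.87, 95.51], [-174.79, -0.11], [-173.66, 173.66]. Speed limits (degrees/s): [136.94, 136.94, 172.46, 180, 180, 180].

## Interface

Orientations are given as [roll, pitch, yaw] about the fixed x, y, z axes, in that order (R = Rz(yaw) Ry(pitch) Rx(roll)).
In Python, from plant import ctrl gives the robot as it stands.
- The arm moves only by the tool jog_arm, never from a script. Its argument "commands" is a list of rows, each an object of numbers: "x", "y", "z": the shift along the tool's x, y, z in cm; "roll": the turn about the tool's z in rad. In form: [{"x": .., "y": .., "z": .., "roll": ..}, ...]. A call has 1 to 12 rows; each row shifts and turns the commanded pose from where the row before left it, along the tool's axes as they then stand; what a row does not reach is not made up. A row lasts 1/10 s, in which the tool goes at most 50 mm and 8.59 degrees, less where a joint would pass 70% of its speed; a pose out of reach is approached as far as the arm can. A call is refused whole if a number of a shift passes 5 or a number of a turn 0.15, either way. A call with a gripper value outside its range is refused whole. "gripper" is the finger opening in cm, from 0 to 8.76, set as the call begins (left out, the last holds). The fingers move at their own pace and stop on an object; the grip force is fixed at half the most. Time passes only in rows, so rows that do not move let the fingers close. It gives the time, the measured TCP pose, the force and the opening at its end, in the units of the state.
- ctrl.get_obs(): the state, without advancing time (a new reading comes with each control period).
- ctrl.snapshot(name): name is "scene" or "top" or "wrist"; returns a dict with "image" (400x640x3 uint8, red, green, blue), "mtx" (3x3 intrinsics, pixels), "k1" (the pictures are not rectified: a ray, as slopes to the right and down, at radius r is drawn at 1 + k1 r^2 times it, then the intrinsics apply), "position" and "orientation" of the camera in the world; the wrist camera has in their place "hand_eye" (4x4, takes a point from camera to tool coordinates, whose origin is the TCP and whose axes are the flange's). Camera axes: x right, y up, looking along -z (the intrinsics and any distortion apply to the point x, -y, -z); pixel columns grow to the right and rows downward; lengths in m; the calibration is good to about 2 mm. A picture is of the moment at which its call begins: read the wrist's pose just before it. There is no depth.
- ctrl.close_job(): hands the job in, once; it reports no verdict.
Trained networks look in the newest picture that a camera, given by its name, has taken for a name from the list of things; names that differ only in an ending like _2 or _b are one class to them, and where a whole thing is asked for, a point or a joint stands for the part that bears it (a point fixed in the world has none). Each returns a list of dicts, best first, with "confidence" (0 to 1); they miss things now and then, are a little off and sometimes report something else, mostly with a low value. They report only what shows in the picture. A call takes as long as a camera call.
- ctrl.search_frame(camera, query): "position" ([column, row] as shares, 0 to 1, of the picture: columns of its width, rows of its height, amid what is visible of it).
- ctrl.regions_of(camera, query): "mask" (400x640 bool, what is visible of it) and "position" ([column, row] as shares, 0 to 1, of the picture: columns of its width, rows of its height, amid what is visible of it).
The state is a dict: "clock": time; "joint_pos": joint angles; "qvel": joint speeds; "tau": joint torques, N m; "tool_pos": TCP position; "orientation": TCP orientation; "force": force on the tool from outside, world axes, zero at the start; "moment": the same for the moment, N m; "opening": finger opening in m.
Only numpy, scipy, OpenCV 4.12 (cv2) and the standard library are available. Lean on these libraries where they do the work, as an engineer would, in place of code of your own. Each camera call takes 0.05 s, during which the arm holds its last target.

## Working session

There is one attempt and no reset: what is moved stays moved. The work goes in short steps, Python scripts to look and compute and a tool call to move; the robot and the scene stay as the last step left them, time stands still between calls to the robot, and variables do not carry over. Pictures are saved under pics/ and viewed, and the job is handed in when it is done.

Besides the shell and the picture viewer there is one more tool, called after "Call:" as name(argument=value, ...) on one line, values as JSON. jog_arm: Moves the arm, as the interface text tells. Its arguments: {"type":"object","properties":{"commands":{"type":"array"},"gripper":{"type":"number"}},"required":["commands"]}

```bash
ls; mkdir -p pics; python3 - <<'E'
from plant import ctrl
import cv2
print(ctrl.get_obs())
for n in ["scene","top"]:
    s=ctrl.snapshot(n); cv2.imwrite(f"pics/{n}0.png",s["image"][:,:,::-1])
    print(n,s["mtx"],s["k1"],s["position"],s["orientation"])
    for q in ["dolly","wheel_a","red_basket","green_basket","bottle","spanner"]:
        print(q,[(round(d["confidence"],2),[round(d["position"][0]*640),round(d["position"][1]*400)]) for d in ctrl.search_frame(n,q)])
E
```

```text
pics
{'clock': 0.0, 'joint_pos': array([-5.68305617e+01,  2.05932441e+01,  6.34457018e-01, -1.89586805e-02,
       -7.01343565e+01, -1.65067545e+01]), 'qvel': array([-0.0883884 ,  0.01884626, -0.02345858,  0.00857132,  0.02467204,
        0.05137488]), 'tau': array([-8.73603381e-05, -5.82721031e+01,  2.93052417e+01,  6.99706078e+00,
        6.96653282e-03, -2.21646551e-04]), 'tool_pos': array([ 0.19338289, -0.64621429,  0.2256111 ]), 'orientation': array([ 1.79905631e+02, -9.37944840e-03, -1.63343765e+02]), 'force': array([-0.16057827,  0.66805441, -0.14799829]), 'moment': array([ 0.02391418, -0.05878456,  0.02619046]), 'opening': 0.0874189703765162}
scene [[455.77814988   0.         319.72565122]
 [  0.         455.77814988 201.25149174]
 [  0.           0.           1.        ]] -0.04235100693239026 [ 1.6491447  -0.33342452  0.88854843] [54.78081687  0.0900685  72.12663802]
dolly [(0.63, [303, 224])]
wheel_a [(0.94, [301, 228]), (0.31, [169, 229])]
red_basket [(0.78, [419, 174])]
green_basket [(0.57, [171, 227])]
bottle [(0.56, [306, 228])]
spanner [(0.77, [242, 284])]
top [[473.23340967   0.         325.04873711]
 [  0.         473.23340967 200.87966059]
 [  0.           0.           1.        ]] -0.009911636252227999 [0.46397832 0.0155731  1.38644014] [  5.18591299  -0.46355165 -90.78454206]
dolly [(0.79, [335, 216])]
wheel_a [(0.94, [333, 222])]
red_basket [(0.91, [182, 242])]
green_basket [(0.95, [478, 228])]
bottle [(0.86, [219, 146])]
spanner [(0.8, [414, 154])]
```

View pics/scene0.png

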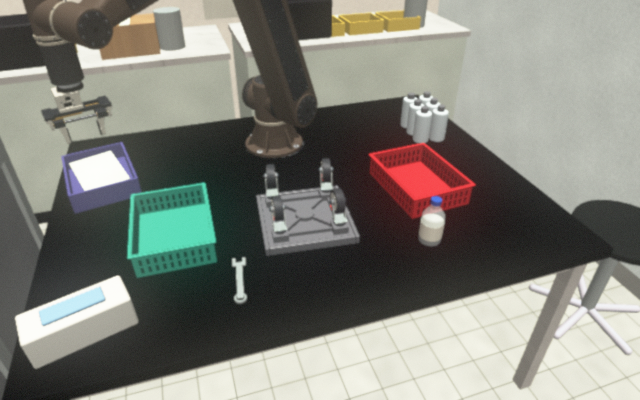

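View pics/top0.png

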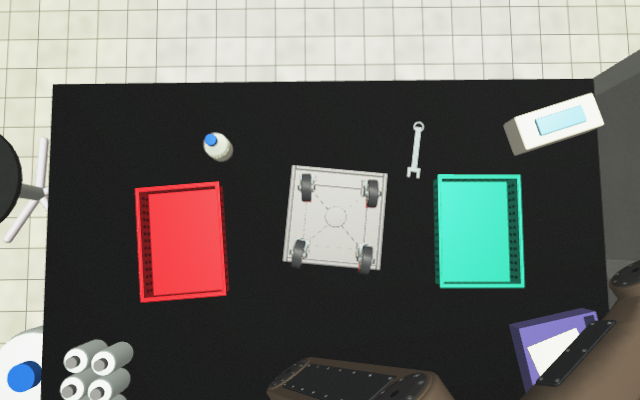

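```bash
cat > h.py <<'E'
import numpy as np, cv2
from scipy.spatial.transform import Rotation as R
from scipy.optimize import least_squares
def cam(s):
    Rw=R.from_euler('xyz',s["orientation"],degrees=True).as_matrix()
    return dict(R=Rw,p=np.array(s["position"]),K=np.array(s["mtx"]),k1=s["k1"])
def proj(c,P):
    q=(np.atleast_2d(P)-c['p'])@c['R']
    u=np.c_[q[:,0]/-q[:,2],-q[:,1]/-q[:,2]]
    u=u*(1+c['k1']*(u**2).sum(1))[:,None]
    return u@c['K'][:2,:2].T+c['K'][:2,2]
def unproj(c,px,z):
    px=np.atleast_2d(px).astype(float)
    d=(px-c['K'][:2,2])/[c['K'][0,0],c['K'][1,1]]
    u=d.copy()
    for _ in range(10): u=d/(1+c['k1']*(u**2).sum(1))[:,None]
    r=np.c_[u[:,0],-u[:,1],-np.ones(len(u))]@c['R'].T
    t=(z-c['p'][2])/r[:,2]
    return c['p']+r*t[:,None]
E
python3 - <<'E'
from plant import ctrl
from h import *
s=ctrl.snapshot("top"); c=cam(s)
im=s["image"][:,:,::-1]
cv2.imwrite("pics/topz.png",cv2.resize(im[155:285,270:400],(780,780),interpolation=cv2.INTER_CUBIC)[:600])
cv2.imwrite("pics/topz2.png",cv2.resize(im[155:280,270:400],None,fx=4.8,fy=4.8,interpolation=cv2.INTER_CUBIC))
for q in ["dolly","wheel_a","red_basket","green_basket","bottle","spanner"]:
    for d in ctrl.regions_of("top",q)[:4]:
        m=d["mask"].astype(np.uint8); ys,xs=np.nonzero(m)
        r=cv2.minAreaRect(np.c_[xs,ys].astype(np.float32))
        print(q,round(d["confidence"],2),m.sum(),r)
        z={"dolly":.028,"red_basket":.08,"green_basket":.08}.get(q,0)
        print(unproj(c,cv2.boxPoints(r),z).round(3).tolist())
s=ctrl.snapshot("scene");im=s["image"][:,:,::-1]
cv2.imwrite("pics/scz.png",cv2.resize(im[150:260,245:370],None,fx=5,fy=5,interpolation=cv2.INTER_CUBIC))
E
```

```text
dolly 0.86 7863 ((335.6188659667969, 216.69261169433594), (97.869140625, 96.87323760986328), 5.194429397583008)
[[0.418, 0.126, 0.028], [0.696, 0.099, 0.028], [0.666, -0.183, 0.028], [0.389, -0.151, 0.028]]
wheel_a 0.81 8070 ((335.5041198730469, 216.45492553710938), (98.32180786132812, 98.23127746582031), 5.194429397583008)
[[0.416, 0.13, 0.0], [0.703, 0.102, 0.0], [0.673, -0.188, 0.0], [0.386, -0.154, 0.0]]
green_basket 0.65 10084 ((478.3859558105469, 230.9104766845703), (115.44534301757812, 89.6139907836914), 88.83085632324219)
[[0.654, -0.298, 0.08], [0.656, -0.55, 0.08], [0.336, -0.54, 0.08], [0.335, -0.293, 0.08]]
bottle 0.81 672 ((218.5000457763672, 146.00001525878906), (31.304948806762695, 26.385601043701172), 26.56505012512207)
[[0.744, 0.376, 0.0], [0.815, 0.341, 0.0], [0.771, 0.258, 0.0], [0.701, 0.292, 0.0]]
spanner 0.88 324 ((415.0508728027344, 148.23672485351562), (11.175195693969727, 53.015655517578125), 3.814074993133545)
[[0.665, -0.243, 0.0], [0.825, -0.259, 0.0], [0.823, -0.292, 0.0], [0.663, -0.276, 0.0]]
```

View pics/topz2.png

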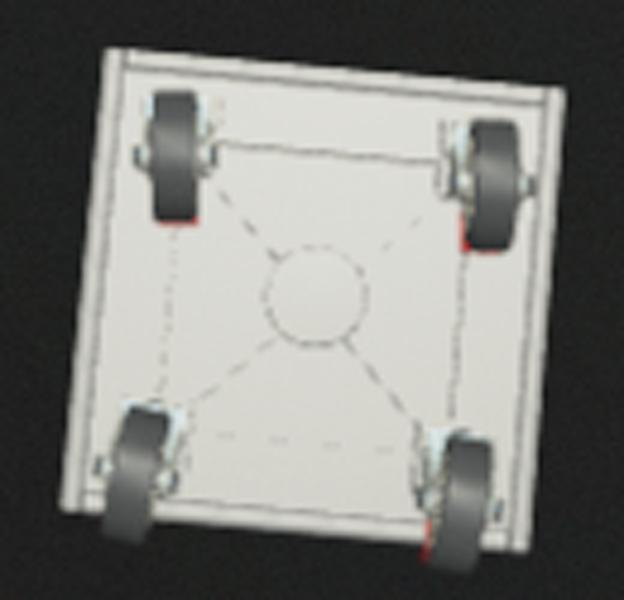

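View pics/scz.png

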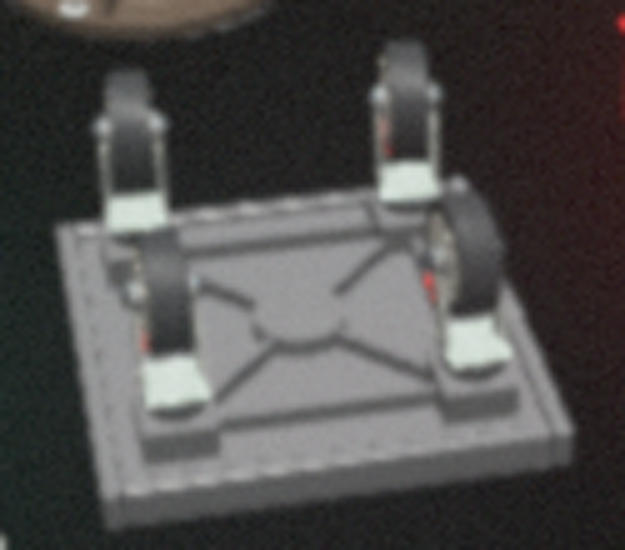

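```bash
python3 - <<'E'
from plant import ctrl
from h import *
st=ctrl.snapshot("top"); ct=cam(st); ss=ctrl.snapshot("scene"); cs=cam(ss)
h=.14
C=np.array([[h,h,.028],[h,-h,.028],[-h,-h,.028],[-h,h,.028]]) # top: TL,TR,BR,BL
T=np.array([[107,48],[565,90],[528,552],[62,510]])/4.8+[270,155]
S=np.array([[572,430],[108,490],[57,225],[460,180]])/5+[245,150]
def W(p,P): 
    a=p[2]; return np.c_[p[0]+np.cos(a)*P[:,0]-np.sin(a)*P[:,1],p[1]+np.sin(a)*P[:,0]+np.cos(a)*P[:,1],P[:,2]]
for mode in (0,1,2):
    def f(p):
        a=(proj(ct,W(p,C))-T).ravel(); b=(proj(cs,W(p,C))-S).ravel()
        return a if mode==0 else b if mode==1 else np.r_[a,b]
    r=least_squares(f,[.54,0,-.1]); print(mode,r.x[:2].round(4),np.degrees(r.x[2]).round(2),r.fun.round(1))
    if mode==0:p=r.x
G=np.array([[90,90,135],[90,-90,135],[-90,-90,135],[-90,90,135]])/1e3
g=W(p,G);print(g.round(4))
W2=G+[-.022,0,-.022]
for c,s,n,(x0,y0,w,hh) in ((ct,st,"t",(270,155,130,125)),(cs,ss,"s",(245,150,125,110))):
    im=cv2.resize(s["image"][y0:y0+hh,x0:x0+w,::-1],None,fx=4.8,fy=4.8,interpolation=cv2.INTER_CUBIC)
    for P,col in ((C,(0,255,0)),(G,(0,255,255)),(W2,(255,0,255))):
        for q in proj(c,W(p,P)): cv2.circle(im,tuple(int(v) for v in ((q-[x0,y0]+0.5)*4.8)),4,col,1)
    cv2.imwrite(f"pics/fit_{n}.png",im)
# baskets corners by colour
hsv=cv2.cvtColor(st["image"],cv2.COLOR_RGB2HSV)
m=((hsv[:,:,0]<8)|(hsv[:,:,0]>172))&(hsv[:,:,1]>120)&(hsv[:,:,2]>60); m[:,:100]=0; m[:,260:]=0
n,l,stt,_=cv2.connectedComponentsWithStats(m.astype(np.uint8)); k=1+stt[1:,4].argmax()
ys,xs=np.nonzero(l==k); r=cv2.minAreaRect(np.c_[xs,ys].astype(np.float32)); print(r)
b=unproj(ct,cv2.boxPoints(r),.08); print(b.round(3),b.mean(0),np.linalg.norm(b[1]-b[0]),np.linalg.norm(b[2]-b[1]))
E
```

```text
0 [ 0.5401 -0.0273] -5.96 [-0.3 -0.3  0.4 -0.3  0.4  0.4 -0.4  0.2]
1 [ 0.5402 -0.0262] -5.84 [ 0.7 -0.3 -0.9  0.9 -0.2 -0.3  0.5 -1. ]
2 [ 0.5402 -0.0268] -5.91 [-0.5 -0.3  0.2 -0.4  0.3  0.3 -0.6  0.3  0.5 -0.2 -1.2  0.9 -0.4 -0.3
  0.4 -0.9]
[[ 0.6389  0.0529  0.135 ]
 [ 0.6202 -0.1262  0.135 ]
 [ 0.4412 -0.1075  0.135 ]
 [ 0.4599  0.0716  0.135 ]]
((180.67320251464844, 241.4887237548828), (116.77366638183594, 90.52507781982422), 86.26860046386719)
[[0.63  0.539 0.08 ]
 [0.644 0.289 0.08 ]
 [0.324 0.266 0.08 ]
 [0.311 0.512 0.08 ]] [0.47726157 0.4015825  0.08      ] 0.2508406335012201 0.3205721007562347
```

View pics/fit_t.png

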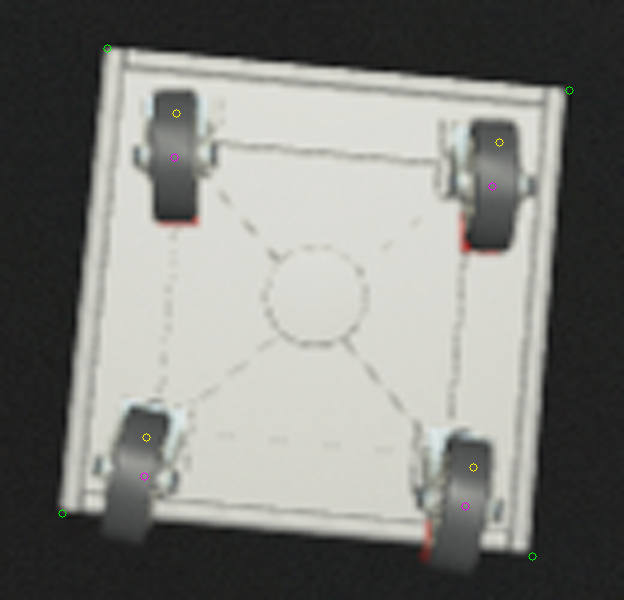

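View pics/fit_s.png

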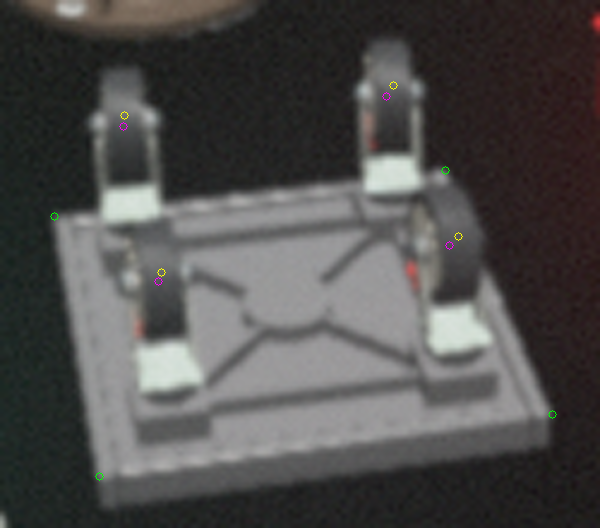

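Call:
jog_arm(commands=[{"roll": 0.132,"z": -2.5},{"roll": 0.132,"z": -2.5},{"roll": 0.132,"z": -2.5},{"x": -1.8,"y": 4.1,"z": -1},{"x": -1.8,"y": 4.1,"z": -1},{"x": -1.8,"y": 4.1},{"x": -1.8,"y": 4.1},{"x": -1.8,"y": 4.1},{"x": -1.8,"y": 4.1},{"x": -1.8,"y": 4.1},{"x": -1.8,"y": 4.1},{"x": -1.8,"y": 4.1}])

```text
validation failed for argument at $.co...
```

Call:
jog_arm(commands=[{"x": -1.8,"y": 4.1},{"x": -1.8,"y": 4.1},{"x": -1.8,"y": 4.1},{"x": -1.8,"y": 4.1},{"x": -1.8,"y": 4.1},{"x": -1.8,"y": 4.1},{"x": -1.0,"y": 4.0},{}], gripper=4.4)

```text
validation failed for argument at $.co...
```

Call:
jog_arm(commands=[{"x": 0,"y": 0,"z": -2.5,"roll": 0.132},{"x": 0,"y": 0,"z": -2.5,"roll": 0.132},{"x": 0,"y": 0,"z": -2.5,"roll": 0.132},{"x": -1.8,"y": 4.1,"z": -1,"roll": 0},{"x": -1.8,"y": 4.1,"z": -1,"roll": 0},{"x": -1.8,"y": 4.1,"z": -1,"roll": 0},{"x": -1.8,"y": 4.1,"z": 0,"roll": 0},{"x": -1.8,"y": 4.1,"z": 0,"roll": 0},{"x": -1.8,"y": 4.1,"z": 0,"roll": 0},{"x": -1.8,"y": 4.1,"z": 0,"roll": 0},{"x": -1.8,"y": 4.1,"z": 0,"roll": 0},{"x": -1.8,"y": 4.1,"z": 0,"roll": 0}])

```text
clock: 2.4
tool_pos: [0.3939, -0.295, 0.332]
orientation: [-180.0, 0.1, 174.0]
force: [1.5, -0.5, -0.9]
opening: 0.0874
```

Call:
jog_arm(commands=[{"x": -1.8,"y": 4.1,"z": 0,"roll": 0},{"x": -1.8,"y": 4.1,"z": 0,"roll": 0},{"x": -1.8,"y": 4.1,"z": 0,"roll": 0},{"x": -1.8,"y": 4.1,"z": 0,"roll": 0},{"x": -1.8,"y": 4.1,"z": 0,"roll": 0},{"x": -1.8,"y": 4.1,"z": 0,"roll": 0},{"x": 0,"y": 0,"z": 0,"roll": 0},{"x": 0,"y": 0,"z": 0,"roll": 0}], gripper=4.0)

```text
clock: 3.2
tool_pos: [0.5268, -0.0624, 0.3312]
orientation: [-180.0, -0.0, 174.1]
force: [-1.1, -0.9, 0.4]
opening: 0.0404
```

```bash
cat >> h.py <<'E'
def wcam(s,o):
    T=np.eye(4);T[:3,:3]=R.from_euler('xyz',o["orientation"],degrees=True).as_matrix();T[:3,3]=o["tool_pos"]
    M=T@np.array(s["hand_eye"])
    return dict(R=M[:3,:3],p=M[:3,3],K=np.array(s["mtx"]),k1=s["k1"])
def W(p,P): 
    a=p[2]; return np.c_[p[0]+np.cos(a)*P[:,0]-np.sin(a)*P[:,1],p[1]+np.sin(a)*P[:,0]+np.cos(a)*P[:,1],P[:,2]]
PD=[.5401,-.0270,np.radians(-5.93)]
G=np.array([[90,90,135],[90,-90,135],[-90,-90,135],[-90,90,135]])/1e3
E
python3 - <<'E'
from plant import ctrl
from h import *
import pickle
o=ctrl.get_obs(); s=ctrl.snapshot("wrist"); c=wcam(s,o)
pickle.dump((o,s),open("w1.pkl","wb"))
print(o["tool_pos"],o["orientation"],o["force"],o["opening"],c["p"],np.array(s["hand_eye"]).round(3))
im=s["image"][:,:,::-1].copy()
for P,col in ((G,(0,255,255)),(G+[-.022,0,-.022],(255,0,255)),(G*[1,1,0]+[0,0,.045],(0,255,0)),(np.array([[.14,.14,.028],[.14,-.14,.028],[-.14,-.14,.028],[-.14,.14,.028]]),(255,255,0))):
    for q in proj(c,W(PD,P)):
        if np.abs(q).max()<2000: cv2.circle(im,tuple(int(round(v)) for v in q),3,col,1)
cv2.imwrite("pics/w1.png",im)
E
```

```text
[ 0.5268034  -0.06244027  0.33121413] [-1.79985239e+02 -4.31497078e-02  1.74095107e+02] [-1.07093835 -0.8669896   0.42492797] 0.04037991731194819 [ 0.45208191 -0.05616492  0.49032241] [[-0.001  0.961  0.277  0.075]
 [ 1.     0.     0.001 -0.001]
 [ 0.     0.277 -0.961 -0.159]
 [ 0.     0.     0.     1.   ]]
```

View pics/w1.png

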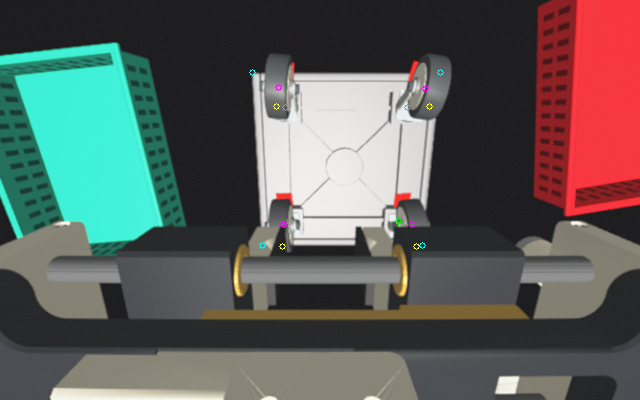

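```bash
python3 - <<'E'
from h import *
import pickle
o,s=pickle.load(open("w1.pkl","rb")); c=wcam(s,o); print(s["mtx"],s["k1"])
x0,y0,w,h,f=240,45,220,85,3.6
im=cv2.resize(s["image"][y0:y0+h,x0:x0+w,::-1],None,fx=f,fy=f,interpolation=cv2.INTER_CUBIC)
def wheel(i,yaw,ax,off=(0,0)):
    # rim circles both sides
    t=np.linspace(0,2*np.pi,40)
    out=[]
    for sd in (-.0125,.0125):
        q=np.c_[-.022+.0375*np.cos(t),0*t+sd,.113+.0375*np.sin(t)]
        a=np.radians(yaw); q=np.c_[np.cos(a)*q[:,0]-np.sin(a)*q[:,1],np.sin(a)*q[:,0]+np.cos(a)*q[:,1],q[:,2]]
        q[:,:2]+=G[i,:2]; out.append(proj(c,W(PD,q)))
    return out
for i,yw in ((2,0),(3,0)):
    for yaw,col in ((0,(0,255,0)),(-8,(255,0,0)),(8,(0,0,255))):
        for q in wheel(i,yaw,0): cv2.polylines(im,[np.round((q-[x0,y0]+.5)*f).astype(int)],True,col,1)
cv2.imwrite("pics/w1z.png",im)
E
```

```text
[[290.48625558   0.         320.14428139]
 [  0.         290.48625558 194.06288621]
 [  0.           0.           1.        ]] -0.012634246853243465
```

View pics/w1z.png

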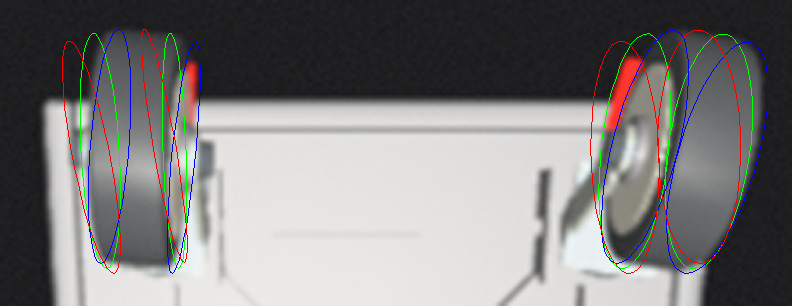

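```bash
cat >> h.py <<'E'
def wheelpts(i,yaw,n=40,off=(0,0)):
    t=np.linspace(0,2*np.pi,n,endpoint=False); out=[]
    for sd in (-.0125,.0125):
        q=np.c_[-.022+.0375*np.cos(t),0*t+sd,.113+.0375*np.sin(t)]
        a=np.radians(yaw); q=np.c_[np.cos(a)*q[:,0]-np.sin(a)*q[:,1],np.sin(a)*q[:,0]+np.cos(a)*q[:,1],q[:,2]]
        q[:,:2]+=G[i,:2]+np.array(off)
        out.append(W(PD,q))
    return np.vstack(out)
E
python3 - <<'E'
from h import *
from plant import ctrl
import pickle
st=ctrl.snapshot("top"); ct=cam(st); pickle.dump(st,open("t1.pkl","wb"))
o,sw=pickle.load(open("w1.pkl","rb")); cw=wcam(sw,o)
def score(img,c,i,yaw,off):
    f=4
    q=proj(c,wheelpts(i,yaw,off=off)); hull=cv2.convexHull(np.float32(q))[:,0]
    x0,y0=np.floor(hull.min(0)-8).astype(int); x1,y1=np.ceil(hull.max(0)+8).astype(int)
    I=cv2.resize(cv2.cvtColor(img,cv2.COLOR_RGB2GRAY)[y0:y1,x0:x1],None,fx=f,fy=f,interpolation=cv2.INTER_CUBIC).astype(float)
    gx=cv2.GaussianBlur(I,(0,0),3); g=np.hypot(cv2.Sobel(gx,-1,1,0),cv2.Sobel(gx,-1,0,1)); g=np.minimum(g,np.percentile(g,93))
    m=np.zeros(I.shape,np.uint8); cv2.polylines(m,[np.round((hull-[x0,y0]+.5)*f).astype(int)],True,1,2)
    return g[m>0].mean()/g.mean()
for nm,img,c,ids in (("top",st["image"],ct,(0,1,2,3)),("wrist",sw["image"],cw,(2,3))):
    for i in ids:
        r=[(score(img,c,i,y,(ox/1e3,oy/1e3)),y,ox,oy) for y in range(-14,15,2) for ox in (-4,-2,0,2,4) for oy in (-6,-4,-2,0,2,4,6)]
        r.sort(reverse=True); print(nm,"abcd"[i],[(round(a,2),)+tuple(b) for a,*b in r[:6]])
E
```

```text
top a [(np.float64(1.83), 4, 0, 2), (np.float64(1.82), 2, 0, 2), (np.float64(1.8), 6, 0, 2), (np.float64(1.8), 4, 2, 2), (np.float64(1.79), 0, 2, 2), (np.float64(1.79), 2, 2, 2)]
top b [(np.float64(1.03), -2, -4, 2), (np.float64(1.0), 2, -4, 2), (np.float64(1.0), 2, -4, 4), (np.float64(1.0), 0, -4, 2), (np.float64(0.98), -2, -2, 2), (np.float64(0.98), 6, 0, 6)]
top c [(np.float64(2.45), -6, 0, 2), (np.float64(2.43), -6, 2, 2), (np.float64(2.41), -8, 0, 2), (np.float64(2.39), -8, 2, 2), (np.float64(2.39), -4, 2, 2), (np.float64(2.36), -4, 0, 2)]
top d [(np.float64(1.51), 0, 2, 6), (np.float64(1.51), -4, 2, 4), (np.float64(1.49), 0, 0, 6), (np.float64(1.49), 0, 4, 6), (np.float64(1.49), -4, 0, 4), (np.float64(1.49), -4, 4, 4)]
wrist c [(np.float64(2.48), -6, 0, 0), (np.float64(2.43), -6, -2, 0), (np.float64(2.34), -4, 0, 0), (np.float64(2.21), -8, -2, 0), (np.float64(2.16), -8, 0, -2), (np.float64(2.15), -4, -2, 0)]
wrist d [(np.float64(2.66), -4, 0, 0), (np.float64(2.64), -4, -2, 0), (np.float64(2.63), -2, 0, 0), (np.float64(2.54), -2, -2, 0), (np.float64(2.5), -6, 0, 0), (np.float64(2.43), 0, 0, 2)]
```

```bash
python3 - <<'E'
from h import *
import pickle
ct=cam(pickle.load(open("t1.pkl","rb"))); img=cv2.imread("pics/top0.png")[:,:,::-1].copy()
f=4
def score(c,i,yaw,off):
    q=proj(c,wheelpts(i,yaw,off=off)); hull=cv2.convexHull(np.float32(q))[:,0]
    x0,y0=np.floor(hull.min(0)-8).astype(int); x1,y1=np.ceil(hull.max(0)+8).astype(int)
    I=cv2.resize(cv2.cvtColor(img,cv2.COLOR_RGB2GRAY)[y0:y1,x0:x1],None,fx=f,fy=f,interpolation=cv2.INTER_CUBIC).astype(float)
    gx=cv2.GaussianBlur(I,(0,0),3); g=np.hypot(cv2.Sobel(gx,-1,1,0),cv2.Sobel(gx,-1,0,1)); g=np.minimum(g,np.percentile(g,93))
    m=np.zeros(I.shape,np.uint8); cv2.polylines(m,[np.round((hull-[x0,y0]+.5)*f).astype(int)],True,1,2)
    return g[m>0].mean()/g.mean()
for i in range(4):
    r=[(score(ct,i,y,(ox/1e3,oy/1e3)),y,ox,oy) for y in range(-14,15,2) for ox in (-4,-2,0,2,4) for oy in (-6,-4,-2,0,2,4,6)]
    r.sort(reverse=True); print("abcd"[i],[(round(a,2),)+tuple(b) for a,*b in r[:6]])
print(W(PD,G).round(4))
E
```

```text
a [(np.float64(3.04), 6, 0, 2), (np.float64(3.01), 6, -2, 2), (np.float64(2.97), 8, 0, 2), (np.float64(2.97), 4, 0, 2), (np.float64(2.92), 8, -2, 2), (np.float64(2.91), 4, -2, 2)]
b [(np.float64(2.65), 2, 0, 2), (np.float64(2.61), 0, 0, 2), (np.float64(2.59), 0, -2, 2), (np.float64(2.54), 2, -2, 2), (np.float64(2.49), 4, -2, 2), (np.float64(2.48), 4, 0, 4)]
c [(np.float64(2.57), -6, 2, 2), (np.float64(2.55), -8, 0, 2), (np.float64(2.54), -8, 2, 2), (np.float64(2.53), -6, 0, 2), (np.float64(2.51), -4, 2, 2), (np.float64(2.49), -6, 4, 2)]
d [(np.float64(2.64), -8, 0, 2), (np.float64(2.6), -10, 0, 2), (np.float64(2.58), -8, 2, 2), (np.float64(2.56), -10, 2, 2), (np.float64(2.54), -6, 0, 2), (np.float64(2.52), -6, 2, 2)]
[[ 0.6389  0.0532  0.135 ]
 [ 0.6203 -0.1258  0.135 ]
 [ 0.4413 -0.1072  0.135 ]
 [ 0.4599  0.0718  0.135 ]]
```

Call:
jog_arm(commands=[{"x": -3.3,"y": -1.76,"z": 0,"roll": -0.017},{"x": -3.3,"y": -1.76,"z": 0,"roll": 0},{"x": -3.3,"y": -1.75,"z": 0,"roll": 0},{"x": 0,"y": 0,"z": 3.75,"roll": 0},{"x": 0,"y": 0,"z": 3.75,"roll": 0},{"x": 0,"y": 0,"z": 3.75,"roll": 0},{"x": 0,"y": 0,"z": 3.75,"roll": 0},{"x": 0,"y": 0,"z": 0,"roll": 0},{"x": 0,"y": 0,"z": 0,"roll": 0}])

```text
clock: 4.2
tool_pos: [0.6201, -0.1264, 0.1826]
orientation: [-180.0, -0.0, 174.9]
force: [0.3, 0.3, 0.9]
opening: 0.04
```

```bash
cat > look.py <<'E'
from plant import ctrl
from h import *
import sys
n=sys.argv[1]
o=ctrl.get_obs(); s=ctrl.snapshot("wrist"); c=wcam(s,o)
print(o["tool_pos"].round(4),o["orientation"].round(2),o["force"].round(2),o["clock"],s["hand_eye"][:2,3] if hasattr(s["hand_eye"],'shape') else '')
im=s["image"][:,:,::-1].copy()
t=R.from_euler('xyz',o["orientation"],degrees=True).as_matrix(); 
for P,col in ((W(PD,G),(0,255,255)),((o["tool_pos"]-t[:,2]*0)[None],(0,255,0))):
    for q in proj(c,P):
        if np.abs(q).max()<2000: cv2.circle(im,tuple(int(round(v)) for v in q),3,col,1)
cv2.imwrite(f"pics/{n}.png",im)
E
python3 look.py w2
```

```text
[ 0.6201 -0.1264  0.1826] [-1.7995e+02 -1.0000e-02  1.7489e+02] [0.34 0.26 0.93] 4.2 [ 0.07511057 -0.00147459]
```

View pics/w2.png

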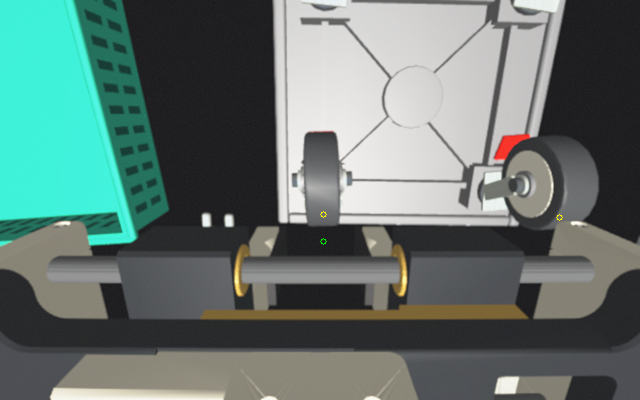

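Call:
jog_arm(commands=[{"x": 0,"y": 0,"z": 3.1,"roll": 0},{"x": 0,"y": 0,"z": 2.1,"roll": 0},{"x": 0,"y": 0,"z": 1.1,"roll": 0},{"x": 0,"y": 0,"z": 0,"roll": 0},{"x": 0,"y": 0,"z": 0,"roll": 0}])

```text
clock: 4.75
tool_pos: [0.6214, -0.1253, 0.1205]
orientation: [-180.0, 0.1, 175.0]
force: [0.7, 0.1, 0.3]
opening: 0.0402
```

Call:
jog_arm(commands=[{"x": 0,"y": 0.3,"z": 0,"roll": 0},{"x": 0,"y": 0.3,"z": 0,"roll": 0},{"x": 0,"y": 0,"z": 0,"roll": 0},{"x": 0,"y": 0,"z": 0,"roll": 0}])

```text
clock: 5.15
tool_pos: [0.6209, -0.1189, 0.119]
orientation: [180.0, 0.0, 175.0]
force: [0.7, 0.0, -0.0]
opening: 0.0401
```

Call:
jog_arm(commands=[{"x": 0,"y": 0.2,"z": 0,"roll": 0},{"x": 0,"y": 0,"z": 0,"roll": 0},{"x": 0,"y": 0,"z": 0,"roll": 0}])

```text
clock: 5.45
tool_pos: [0.6209, -0.1172, 0.1186]
orientation: [-180.0, -0.0, 175.0]
force: [0.1, -0.7, 0.6]
opening: 0.0397
```

Call:
jog_arm(commands=[{"x": 0,"y": 0.1,"z": 0,"roll": 0},{"x": 0,"y": 0,"z": 0,"roll": 0}])

```text
clock: 5.65
tool_pos: [0.6211, -0.1163, 0.1187]
orientation: [-180.0, 0.0, 175.0]
force: [0.2, -1.8, 1.1]
opening: 0.0398
```

Call:
jog_arm(commands=[{"x": 0,"y": 0.1,"z": 0,"roll": 0},{"x": 0,"y": 0,"z": 0,"roll": 0}])

```text
clock: 5.85
tool_pos: [0.6212, -0.1153, 0.1188]
orientation: [-180.0, 0.0, 174.9]
force: [-0.7, -1.9, 1.2]
opening: 0.0402
```

Call:
jog_arm(commands=[{"x": 0,"y": 0.1,"z": 0,"roll": 0},{"x": 0,"y": 0,"z": 0,"roll": 0}])

```text
clock: 6.05
tool_pos: [0.6213, -0.1144, 0.1188]
orientation: [-180.0, 0.0, 175.0]
force: [-0.9, -2.2, 1.9]
opening: 0.0404
```

Call:
jog_arm(commands=[{"x": 0,"y": 0.05,"z": 0,"roll": 0},{"x": 0,"y": 0,"z": 0,"roll": 0}])

```text
clock: 6.25
tool_pos: [0.6213, -0.1139, 0.1188]
orientation: [-180.0, 0.0, 174.9]
force: [-0.9, -3.5, 4.2]
opening: 0.04
```

Call:
jog_arm(commands=[{"x": 0,"y": 0.05,"z": 0,"roll": 0},{"x": 0,"y": 0,"z": 0,"roll": 0}])

```text
clock: 6.45
tool_pos: [0.6214, -0.1135, 0.1189]
orientation: [-180.0, 0.0, 174.9]
force: [-1.7, -5.7, 4.6]
opening: 0.0398
```

Call:
jog_arm(commands=[{"x": 0,"y": -0.5,"z": 0,"roll": 0},{"x": 0,"y": -0.5,"z": 0,"roll": 0},{"x": 0,"y": -0.5,"z": 0,"roll": 0},{"x": 0,"y": -0.4,"z": 0,"roll": 0},{"x": 0,"y": -0.2,"z": 0,"roll": 0},{"x": 0,"y": 0,"z": 0,"roll": 0},{"x": 0,"y": 0,"z": 0,"roll": 0}])

```text
clock: 7.15
tool_pos: [0.6194, -0.134, 0.1185]
orientation: [180.0, -0.0, 174.9]
force: [0.1, 0.6, -0.2]
opening: 0.0398
```

Call:
jog_arm(commands=[{"x": 0,"y": -0.1,"z": 0,"roll": 0},{"x": 0,"y": 0,"z": 0,"roll": 0}])

```text
clock: 7.35
tool_pos: [0.6195, -0.1348, 0.1186]
orientation: [180.0, 0.0, 175.0]
force: [0.1, 2.2, 0.7]
opening: 0.0398
```

Call:
jog_arm(commands=[{"x": 0,"y": -0.05,"z": 0,"roll": 0},{"x": 0,"y": 0,"z": 0,"roll": 0}])

```text
clock: 7.55
tool_pos: [0.6195, -0.1354, 0.1187]
orientation: [180.0, 0.0, 175.0]
force: [1.4, 2.5, 1.3]
opening: 0.0398
```

Call:
jog_arm(commands=[{"x": 0,"y": -0.1,"z": 0,"roll": 0},{"x": 0,"y": 0,"z": 0,"roll": 0}])

```text
clock: 7.75
tool_pos: [0.6195, -0.1362, 0.1188]
orientation: [180.0, 0.0, 175.0]
force: [-0.0, 6.1, 1.2]
opening: 0.0397
```

Call:
jog_arm(commands=[{"x": 0,"y": -0.1,"z": 0,"roll": 0},{"x": 0,"y": 0,"z": 0,"roll": 0}])

```text
clock: 7.95
tool_pos: [0.6196, -0.1369, 0.1189]
orientation: [179.9, 0.1, 175.0]
force: [1.1, 6.3, 2.6]
opening: 0.0401
```

Call:
jog_arm(commands=[{"x": 0,"y": 0.6,"z": 0,"roll": 0},{"x": 0,"y": 0.59,"z": -0.5,"roll": 0},{"x": 0,"y": 0,"z": -2.5,"roll": 0},{"x": 0,"y": 0,"z": -2.5,"roll": 0},{"x": 0,"y": 3,"z": 0,"roll": 0},{"x": 0,"y": 4,"z": 0,"roll": 0},{"x": -0.1,"y": 4,"z": 0,"roll": 0},{"x": -0.2,"y": 4,"z": 0,"roll": 0},{"x": 0,"y": 3,"z": 0,"roll": 0},{"x": 0,"y": 0,"z": 0,"roll": -0.087},{"x": 0,"y": 0,"z": 0,"roll": 0},{"x": 0,"y": 0,"z": 0,"roll": 0}])

```text
clock: 9.15
tool_pos: [0.6388, 0.053, 0.1736]
orientation: [-180.0, -0.0, 179.8]
force: [1.0, -0.2, 0.6]
opening: 0.0401
```

```bash
python3 look.py w3
```

```text
[0.6388 0.053  0.1736] [-1.7997e+02 -2.0000e-02  1.7981e+02] [ 1.04 -0.22  0.61] 9.15 [ 0.0752338  -0.00139403]
```

View pics/w3.png

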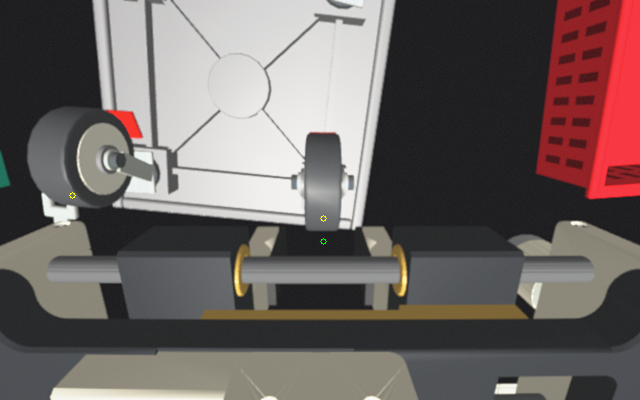

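Call:
jog_arm(commands=[{"x": 0,"y": 0,"z": 2.4,"roll": 0},{"x": 0,"y": 0,"z": 2,"roll": 0},{"x": 0,"y": 0,"z": 1,"roll": 0},{"x": 0,"y": 0.4,"z": 0,"roll": 0},{"x": 0,"y": 0.35,"z": 0,"roll": 0},{"x": 0,"y": 0,"z": 0,"roll": 0},{"x": 0,"y": 0,"z": 0,"roll": 0}])

```text
clock: 9.9
tool_pos: [0.6396, 0.0611, 0.1206]
orientation: [180.0, 0.1, 179.9]
force: [0.5, -0.0, -0.7]
opening: 0.0402
```

Call:
jog_arm(commands=[{"x": 0,"y": 0.2,"z": 0,"roll": 0},{"x": 0,"y": 0,"z": 0,"roll": 0}])

```text
clock: 10.1
tool_pos: [0.6392, 0.063, 0.12]
orientation: [180.0, 0.0, 179.9]
force: [0.7, 0.5, 0.5]
opening: 0.0399
```

Call:
jog_arm(commands=[{"x": 0,"y": 0.1,"z": 0,"roll": 0},{"x": 0,"y": 0,"z": 0,"roll": 0}])

```text
clock: 10.3
tool_pos: [0.6391, 0.0638, 0.1197]
orientation: [180.0, 0.0, 179.9]
force: [-0.4, -0.7, 0.3]
opening: 0.04
```

Call:
jog_arm(commands=[{"x": 0,"y": 0.05,"z": 0,"roll": 0},{"x": 0,"y": 0,"z": 0,"roll": 0}])

```text
clock: 10.5
tool_pos: [0.639, 0.0643, 0.1196]
orientation: [-180.0, 0.0, 179.9]
force: [0.7, -0.7, -0.3]
opening: 0.0398
```

Call:
jog_arm(commands=[{"x": 0,"y": 0.1,"z": 0,"roll": 0},{"x": 0,"y": 0,"z": 0,"roll": 0}])

```text
clock: 10.7
tool_pos: [0.639, 0.0654, 0.1196]
orientation: [-180.0, 0.0, 179.9]
force: [-0.5, -0.7, 0.7]
opening: 0.04
```

Call:
jog_arm(commands=[{"x": 0,"y": 0.1,"z": 0,"roll": 0},{"x": 0,"y": 0,"z": 0,"roll": 0}])

```text
clock: 10.9
tool_pos: [0.6391, 0.0663, 0.1196]
orientation: [-180.0, 0.0, 179.9]
force: [0.2, 0.0, 0.1]
opening: 0.0401
```

Call:
jog_arm(commands=[{"x": 0,"y": 0.05,"z": 0,"roll": 0},{"x": 0,"y": 0,"z": 0,"roll": 0}])

```text
clock: 11.1
tool_pos: [0.6391, 0.0668, 0.1196]
orientation: [-180.0, 0.0, 179.9]
force: [-0.4, -1.5, 1.1]
opening: 0.0402
```

Call:
jog_arm(commands=[{"x": 0,"y": 0.1,"z": 0,"roll": 0},{"x": 0,"y": 0,"z": 0,"roll": 0}])

```text
clock: 11.3
tool_pos: [0.6391, 0.0677, 0.1197]
orientation: [-180.0, 0.0, 179.9]
force: [0.4, -1.3, 1.5]
opening: 0.0397
```

Call:
jog_arm(commands=[{"x": 0,"y": 0.05,"z": 0,"roll": 0},{"x": 0,"y": 0,"z": 0,"roll": 0}])

```text
clock: 11.5
tool_pos: [0.6392, 0.0682, 0.1198]
orientation: [-180.0, 0.0, 179.9]
force: [-0.3, -2.5, 2.8]
opening: 0.0401
```

Call:
jog_arm(commands=[{"x": 0,"y": 0.05,"z": 0,"roll": 0},{"x": 0,"y": 0,"z": 0,"roll": 0}])

```text
clock: 11.7
tool_pos: [0.6392, 0.0687, 0.1198]
orientation: [-180.0, 0.0, 179.9]
force: [0.9, -2.8, 3.2]
opening: 0.0402
```

Call:
jog_arm(commands=[{"x": 0,"y": -0.5,"z": 0,"roll": 0},{"x": 0,"y": -0.5,"z": 0,"roll": 0},{"x": 0,"y": -0.5,"z": 0,"roll": 0},{"x": 0,"y": -0.5,"z": 0,"roll": 0},{"x": 0,"y": -0.3,"z": 0,"roll": 0},{"x": 0,"y": -0.1,"z": 0,"roll": 0},{"x": 0,"y": 0,"z": 0,"roll": 0},{"x": 0,"y": 0,"z": 0,"roll": 0}])

```text
clock: 12.5
tool_pos: [0.639, 0.0449, 0.1195]
orientation: [180.0, -0.0, 179.9]
force: [0.2, -0.0, 0.6]
opening: 0.04
```

Call:
jog_arm(commands=[{"x": 0,"y": -0.1,"z": 0,"roll": 0},{"x": 0,"y": 0,"z": 0,"roll": 0}])

```text
clock: 12.7
tool_pos: [0.6391, 0.0439, 0.1197]
orientation: [180.0, 0.0, 179.9]
force: [-0.9, 0.7, 0.9]
opening: 0.0402
```

Call:
jog_arm(commands=[{"x": 0,"y": -0.1,"z": 0,"roll": 0},{"x": 0,"y": 0,"z": 0,"roll": 0}])

```text
clock: 12.9
tool_pos: [0.6391, 0.0428, 0.1197]
orientation: [180.0, 0.0, 179.9]
force: [-0.0, 1.6, 0.5]
opening: 0.0402
```

Call:
jog_arm(commands=[{"x": 0,"y": -0.1,"z": 0,"roll": 0},{"x": 0,"y": 0,"z": 0,"roll": 0}])

```text
clock: 13.1
tool_pos: [0.6392, 0.0419, 0.1197]
orientation: [180.0, 0.0, 179.9]
force: [-0.8, 1.5, 1.6]
opening: 0.04
```

Call:
jog_arm(commands=[{"x": 0,"y": -0.1,"z": 0,"roll": 0},{"x": 0,"y": 0,"z": 0,"roll": 0}])

```text
clock: 13.3
tool_pos: [0.6392, 0.041, 0.1198]
orientation: [180.0, 0.0, 179.9]
force: [-0.2, 2.6, 1.9]
opening: 0.0402
```

Call:
jog_arm(commands=[{"x": 0,"y": -0.05,"z": 0,"roll": 0},{"x": 0,"y": 0,"z": 0,"roll": 0}])

```text
clock: 13.5
tool_pos: [0.6391, 0.0404, 0.1197]
orientation: [180.0, 0.0, 179.9]
force: [-1.0, 2.7, 3.1]
opening: 0.0401
```

Call:
jog_arm(commands=[{"x": 0,"y": -0.05,"z": 0,"roll": 0},{"x": 0,"y": 0,"z": 0,"roll": 0}])

```text
clock: 13.7
tool_pos: [0.6392, 0.0399, 0.1197]
orientation: [180.0, 0.0, 179.9]
force: [-0.7, 4.7, 2.6]
opening: 0.0401
```

Call:
jog_arm(commands=[{"x": 0,"y": 0.5,"z": 0,"roll": 0},{"x": 0,"y": 0.5,"z": 0,"roll": 0},{"x": 0,"y": 0.5,"z": 0,"roll": 0},{"x": 0,"y": 0.5,"z": 0,"roll": 0},{"x": 0,"y": 0.4,"z": 0,"roll": 0},{"x": 0,"y": 0.2,"z": 0,"roll": 0},{"x": 0,"y": 0.1,"z": 0,"roll": 0},{"x": 0,"y": 0.1,"z": 0,"roll": 0},{"x": 0,"y": 0.05,"z": 0,"roll": 0},{"x": 0,"y": 0,"z": 0,"roll": 0}])

```text
clock: 14.7
tool_pos: [0.6391, 0.068, 0.1198]
orientation: [-180.0, 0.0, 179.9]
force: [-0.7, -2.6, 2.2]
opening: 0.0402
```

Call:
jog_arm(commands=[{"x": 0,"y": -0.4,"z": 0,"roll": 0},{"x": 0,"y": -0.5,"z": 0,"roll": 0},{"x": 0,"y": -0.4,"z": 0,"roll": 0},{"x": 0,"y": -0.12,"z": 0.1,"roll": 0},{"x": 0,"y": 0,"z": 0,"roll": 0},{"x": 0,"y": 0,"z": 0,"roll": 0}])

```text
clock: 15.3
tool_pos: [0.639, 0.0541, 0.1185]
orientation: [180.0, -0.0, 179.9]
force: [-0.7, 1.3, 1.2]
opening: 0.0397
```

Call:
jog_arm(commands=[{"x": 0,"y": 0,"z": 0,"roll": 0},{"x": 0,"y": 0,"z": 0,"roll": 0},{"x": 0,"y": 0,"z": 0,"roll": 0},{"x": 0,"y": 0,"z": 0,"roll": 0},{"x": 0,"y": 0,"z": 0,"roll": 0}], gripper=2.3)

```text
clock: 15.8
tool_pos: [0.639, 0.0543, 0.1186]
orientation: [180.0, 0.0, 179.9]
force: [0.2, 0.5, -1.0]
opening: 0.0248
```

Call:
jog_arm(commands=[{"x": 0,"y": 0,"z": -0.3,"roll": 0},{"x": 0,"y": 0,"z": -0.5,"roll": 0},{"x": 0,"y": 0,"z": -0.7,"roll": 0},{"x": 0,"y": 0,"z": 0,"roll": 0}])

```text
clock: 16.2
tool_pos: [0.6392, 0.0541, 0.1348]
orientation: [180.0, 0.0, 179.9]
force: [-0.1, -0.5, -3.0]
opening: 0.0251
```

Call:
jog_arm(commands=[{"x": 0,"y": 0,"z": -1.5,"roll": 0},{"x": 0,"y": 0,"z": -2,"roll": 0},{"x": 0,"y": 0,"z": -2,"roll": 0},{"x": 0,"y": 0,"z": -2,"roll": 0},{"x": 0,"y": 0,"z": -2,"roll": 0},{"x": 0,"y": 0,"z": -1.5,"roll": 0},{"x": 0,"y": 0,"z": -1,"roll": 0},{"x": 0,"y": 0,"z": 0,"roll": 0},{"x": 0,"y": 0,"z": 0,"roll": 0}])

```text
clock: 17.1
tool_pos: [0.6386, 0.0541, 0.2529]
orientation: [180.0, -0.0, 179.9]
force: [0.1, -0.6, -3.9]
opening: 0.025
```

```bash
python3 look.py w4; python3 - <<'E'
from plant import ctrl
from h import *
s=ctrl.snapshot("scene");im=s["image"][:,:,::-1]
cv2.imwrite("pics/sc2.png",cv2.resize(im[90:270,240:480],None,fx=3.2,fy=3.2,interpolation=cv2.INTER_CUBIC))
E
```

```text
[0.6386 0.0541 0.2529] [ 1.7999e+02 -5.0000e-02  1.7992e+02] [ 0.09 -0.65 -3.88] 17.1 [ 0.07523696 -0.00139148]
```

View pics/sc2.png

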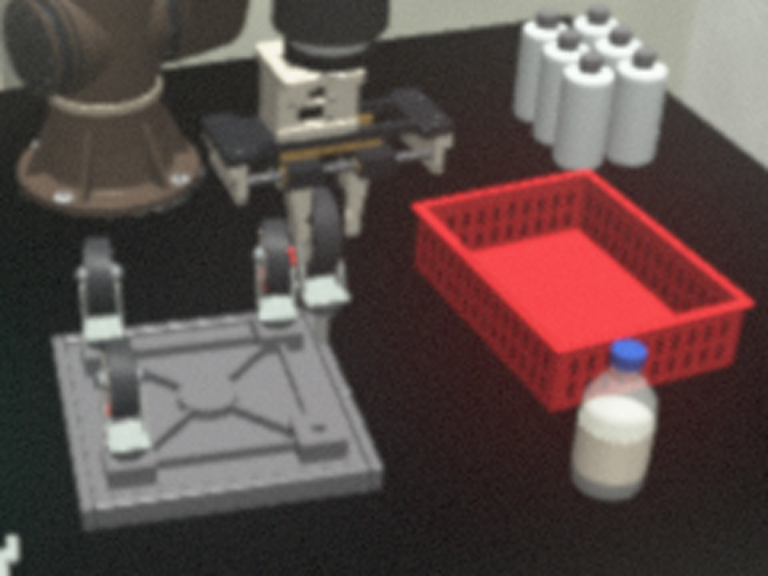

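View pics/w4.png

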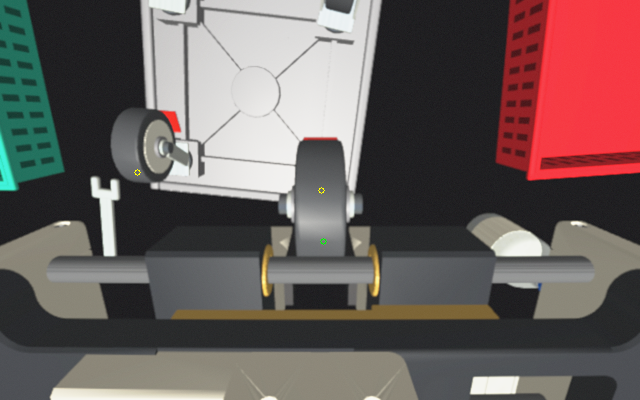

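```bash
python3 - <<'E'
from h import *
import pickle
ct=cam(pickle.load(open("t1.pkl","rb"))); im=cv2.imread("pics/top0.png")
T=np.array([[135.5,188],[219,182.5],[226.5,295],[142,301.5]])
C=np.array([[.15,.11,.08],[.15,-.11,.08],[-.15,-.11,.08],[-.15,.11,.08]])
r=least_squares(lambda p:(proj(ct,W(p,C))-T).ravel(),[.477,.4,.05]); print(r.x[:2],np.degrees(r.x[2]),r.fun.round(1))
z=cv2.resize(im[175:310,125:240],None,fx=4.4,fy=4.4,interpolation=cv2.INTER_CUBIC)
for P,col in ((C,(0,255,0)),(C*[.967,.96,.06],(255,255,0))):
    cv2.polylines(z,[np.round((proj(ct,W(r.x,P))-[125,175]+.5)*4.4).astype(int)],True,col,1)
cv2.imwrite("pics/bas.png",z)
E
```

```text
[0.47619221 0.40131087] 3.957009166377195 [ 2.6  2.4 -1.7  1.5 -2.3 -2.   1.4 -1.7]
```

View pics/bas.png

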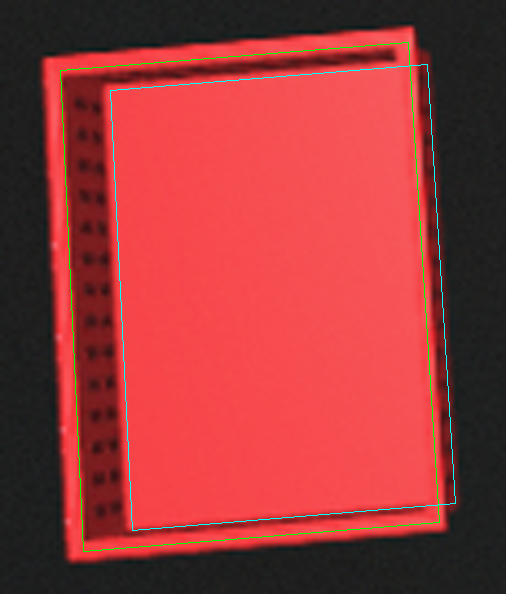

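Call:
jog_arm(commands=[{"x": 0.4,"y": 1.5,"z": 0,"roll": 0},{"x": 0.8,"y": 3,"z": 0,"roll": 0},{"x": 1,"y": 4,"z": 0,"roll": 0},{"x": 1,"y": 4,"z": 0,"roll": 0},{"x": 1,"y": 4,"z": 0,"roll": 0},{"x": 1,"y": 4,"z": 0,"roll": 0},{"x": 1,"y": 4,"z": 0,"roll": 0},{"x": 1,"y": 4,"z": 0,"roll": 0},{"x": 1,"y": 3.6,"z": 0,"roll": 0},{"x": 0.7,"y": 2,"z": 0,"roll": 0},{"x": 0.4,"y": 1,"z": 0,"roll": 0},{"x": 0,"y": 0,"z": 0,"roll": 0}])

```text
clock: 18.4
tool_pos: [0.5456, 0.4062, 0.2528]
orientation: [-180.0, -0.0, -180.0]
force: [0.0, 0.7, -3.2]
opening: 0.0248
```

```bash
python3 look.py w5; python3 - <<'E'
from plant import ctrl
from h import *
s=ctrl.snapshot("scene");im=s["image"][:,:,::-1]
cv2.imwrite("pics/sc3.png",cv2.resize(im[60:250,320:520],None,fx=3.1,fy=3.1,interpolation=cv2.INTER_CUBIC))
E
```

```text
[0.5456 0.4062 0.2528] [-1.7995e+02 -4.0000e-02 -1.7998e+02] [ 0.02  0.67 -3.19] 18.4 [ 0.07523933 -0.00139066]
```

View pics/sc3.png

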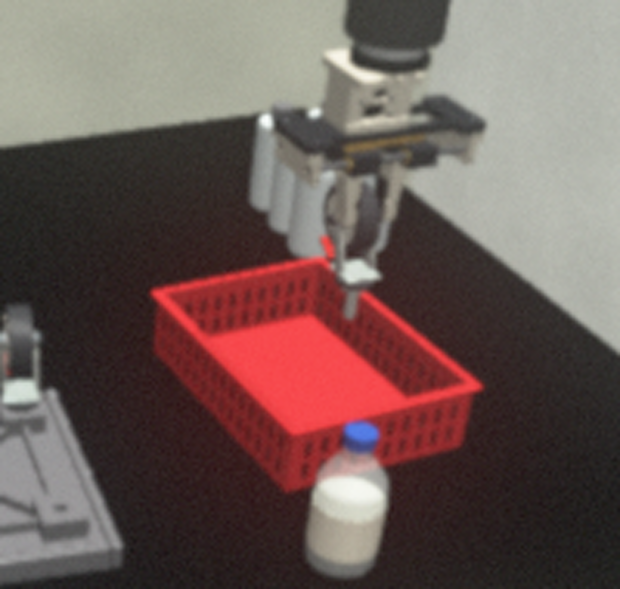

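View pics/w5.png

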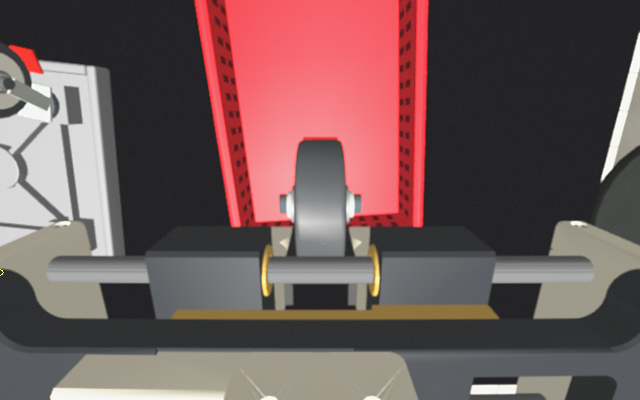

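Call:
jog_arm(commands=[{"x": 0,"y": 0,"z": 1.5,"roll": 0},{"x": 0,"y": 0,"z": 2.5,"roll": 0},{"x": 0,"y": 0,"z": 2.5,"roll": 0},{"x": 0,"y": 0,"z": 2.5,"roll": 0},{"x": 0,"y": 0,"z": 2,"roll": 0},{"x": 0,"y": 0,"z": 1,"roll": 0},{"x": 0,"y": 0,"z": 0.5,"roll": 0},{"x": 0,"y": 0,"z": 0.5,"roll": 0},{"x": 0,"y": 0,"z": 0,"roll": 0},{"x": 0,"y": 0,"z": 0,"roll": 0}])

```text
clock: 19.5
tool_pos: [0.5468, 0.4055, 0.1245]
orientation: [180.0, 0.1, 179.9]
force: [0.6, 0.4, -2.4]
opening: 0.0247
```

Call:
jog_arm(commands=[{"x": 0,"y": 0,"z": 0.2,"roll": 0},{"x": 0,"y": 0,"z": 0.2,"roll": 0},{"x": 0,"y": 0,"z": 0,"roll": 0}])

```text
clock: 19.8
tool_pos: [0.5463, 0.4052, 0.1194]
orientation: [-180.0, -0.0, 179.9]
force: [0.1, 0.0, -3.0]
opening: 0.025
```

Call:
jog_arm(commands=[{"x": 0,"y": 0,"z": 0.2,"roll": 0},{"x": 0,"y": 0,"z": 0,"roll": 0}])

```text
clock: 20.0
tool_pos: [0.5463, 0.4051, 0.1173]
orientation: [-180.0, -0.0, 179.9]
force: [0.6, 0.3, -3.4]
opening: 0.0248
```

Call:
jog_arm(commands=[{"x": 0,"y": 0,"z": 0.2,"roll": 0},{"x": 0,"y": 0,"z": 0,"roll": 0}])

```text
clock: 20.2
tool_pos: [0.5463, 0.4051, 0.1152]
orientation: [-180.0, -0.0, 179.9]
force: [-0.0, 0.8, -3.7]
opening: 0.0247
```

Call:
jog_arm(commands=[{"x": 0,"y": 0,"z": 0.1,"roll": 0},{"x": 0,"y": 0,"z": 0,"roll": 0}])

```text
clock: 20.4
tool_pos: [0.5464, 0.4052, 0.1144]
orientation: [-180.0, -0.0, 179.9]
force: [0.5, 1.2, -2.7]
opening: 0.025
```

Call:
jog_arm(commands=[{"x": 0,"y": 0,"z": 0.1,"roll": 0},{"x": 0,"y": 0,"z": 0,"roll": 0}])

```text
clock: 20.6
tool_pos: [0.5465, 0.4052, 0.1136]
orientation: [180.0, 0.0, 179.9]
force: [0.4, 0.2, -3.3]
opening: 0.0251
```

Call:
jog_arm(commands=[{"x": 0,"y": 0,"z": 0.1,"roll": 0},{"x": 0,"y": 0,"z": 0,"roll": 0}])

```text
clock: 20.8
tool_pos: [0.5467, 0.4056, 0.1134]
orientation: [180.0, 0.1, 179.9]
force: [-1.9, -0.9, 3.9]
opening: 0.0247
```

Call:
jog_arm(commands=[{"x": 0,"y": 0,"z": 0.1,"roll": 0},{"x": 0,"y": 0,"z": 0,"roll": 0}])

```text
clock: 21.0
tool_pos: [0.547, 0.4059, 0.1133]
orientation: [179.9, 0.1, 180.0]
force: [-2.4, -0.7, 8.6]
opening: 0.0245
```

Call:
jog_arm(commands=[{"x": 0.5,"y": 0,"z": 0,"roll": 0},{"x": 0.5,"y": 0,"z": 0.04,"roll": 0},{"x": 0,"y": 0,"z": 0,"roll": 0}])

```text
clock: 21.3
tool_pos: [0.5374, 0.4061, 0.1128]
orientation: [179.9, 0.2, 180.0]
force: [2.1, 0.2, 6.6]
opening: 0.0252
```

Call:
jog_arm(commands=[{"x": 0.5,"y": 0,"z": 0.05,"roll": 0},{"x": 0.5,"y": 0,"z": 0.07,"roll": 0},{"x": 0,"y": 0,"z": 0,"roll": 0}])

```text
clock: 21.6
tool_pos: [0.5271, 0.406, 0.1114]
orientation: [179.9, 0.2, 180.0]
force: [0.9, 0.5, 5.0]
opening: 0.0246
```

```bash
cat > sc.py <<'E'
from plant import ctrl
from h import *
import sys
s=ctrl.snapshot("scene");im=s["image"][:,:,::-1]
cv2.imwrite(f"pics/{sys.argv[1]}.png",cv2.resize(im[90:240,350:490],None,fx=4,fy=4,interpolation=cv2.INTER_CUBIC))
E
python3 sc.py sc4
```

```text
(no output)
```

View pics/sc4.png

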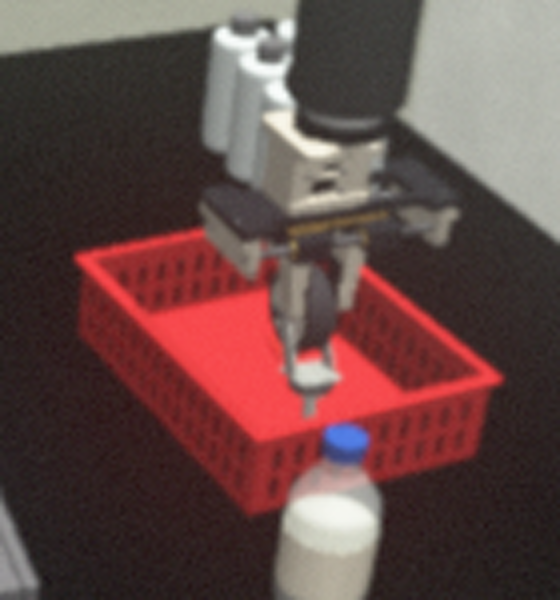

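Call:
jog_arm(commands=[{"x": 0.5,"y": 0,"z": 0.09,"roll": 0},{"x": 0.5,"y": 0,"z": 0.11,"roll": 0},{"x": 0.5,"y": 0,"z": 0.13,"roll": 0},{"x": 0.5,"y": 0,"z": 0.16,"roll": 0},{"x": 0,"y": 0,"z": 0,"roll": 0}])

```text
clock: 22.15
tool_pos: [0.5066, 0.4059, 0.1062]
orientation: [179.9, 0.1, 180.0]
force: [0.3, 0.3, 5.5]
opening: 0.0245
```

```bash
python3 sc.py sc5
```

```text
(no output)
```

View pics/sc5.png

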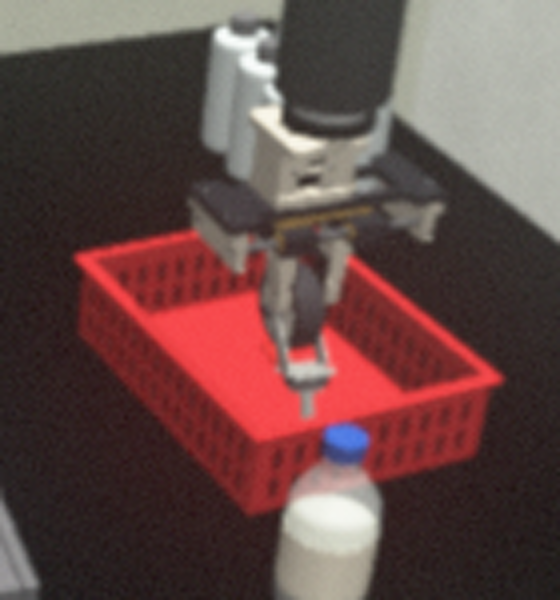

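Call:
jog_arm(commands=[{"x": 0.5,"y": 0,"z": 0.18,"roll": 0},{"x": 0.5,"y": 0,"z": 0.2,"roll": 0},{"x": 0.5,"y": 0,"z": 0.23,"roll": 0},{"x": 0.5,"y": 0,"z": 0.25,"roll": 0},{"x": 0.5,"y": 0,"z": 0.28,"roll": 0},{"x": 0.5,"y": 0,"z": 0.31,"roll": 0},{"x": 0,"y": 0,"z": 0,"roll": 0}])

```text
clock: 22.9
tool_pos: [0.4756, 0.4051, 0.0902]
orientation: [-180.0, -0.0, 179.9]
force: [-1.8, 0.6, 4.4]
opening: 0.025
```

```bash
python3 sc.py sc6
```

```text
(no output)
```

View pics/sc6.png

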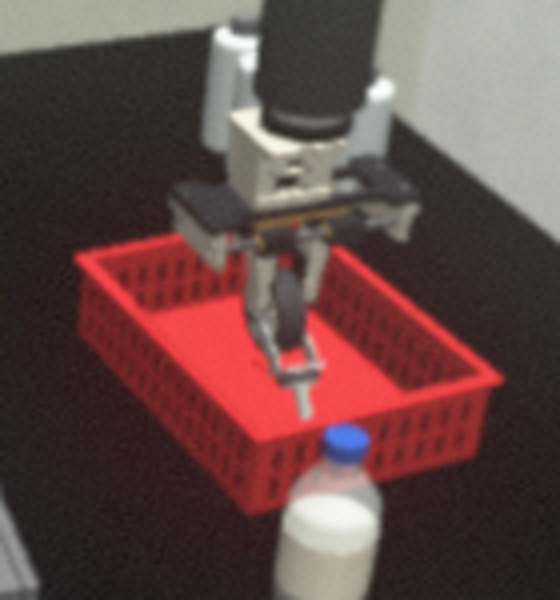

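Call:
jog_arm(commands=[{"x": 0.5,"y": 0,"z": 0.34,"roll": 0},{"x": 0.5,"y": 0,"z": 0.38,"roll": 0},{"x": 0.5,"y": 0,"z": 0.42,"roll": 0},{"x": 0.5,"y": 0,"z": 0.47,"roll": 0},{"x": 0,"y": 0,"z": 0,"roll": 0}])

```text
clock: 23.45
tool_pos: [0.4555, 0.4047, 0.0734]
orientation: [-179.9, -0.1, 179.9]
force: [-0.6, 0.2, 1.7]
opening: 0.025
```

Call:
jog_arm(commands=[{"x": 0.25,"y": 0,"z": 0.26,"roll": 0},{"x": 0.25,"y": 0,"z": 0.27,"roll": 0},{"x": 0,"y": 0,"z": 0,"roll": 0}])

```text
clock: 23.75
tool_pos: [0.452, 0.4055, 0.0699]
orientation: [180.0, 0.1, 180.0]
force: [1.5, -1.5, 6.2]
opening: 0.025
```

Call:
jog_arm(commands=[{"x": 0.25,"y": 0,"z": 0.29,"roll": 0},{"x": 0.25,"y": 0,"z": 0.31,"roll": 0},{"x": 0,"y": 0,"z": 0,"roll": 0}])

```text
clock: 24.05
tool_pos: [0.4491, 0.4066, 0.0682]
orientation: [179.8, 0.3, -179.9]
force: [-1.1, -7.8, 34.1]
opening: 0.025
```

```bash
python3 sc.py sc7
```

```text
(no output)
```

View pics/sc7.png

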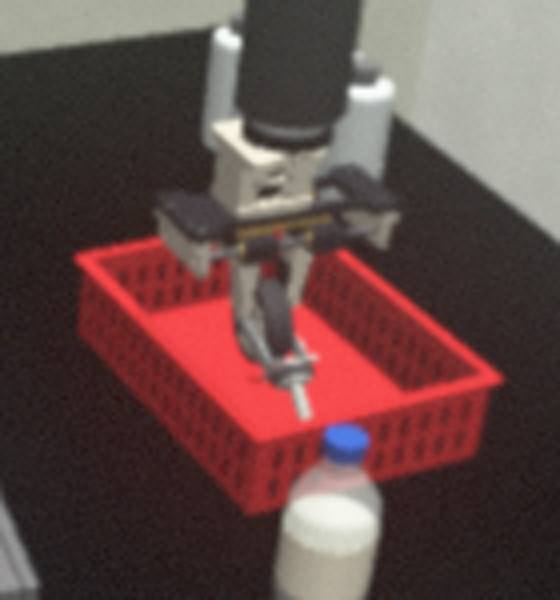

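Call:
jog_arm(commands=[{"x": 0,"y": 0,"z": -0.2,"roll": 0},{"x": 0,"y": 0,"z": 0,"roll": 0}])

```text
clock: 24.3
tool_pos: [0.4485, 0.4062, 0.0684]
orientation: [179.9, 0.2, 180.0]
force: [2.2, -3.4, 20.2]
opening: 0.025
```

Call:
jog_arm(commands=[{"x": 0,"y": 0,"z": -0.1,"roll": 0},{"x": 0,"y": 0,"z": 0,"roll": 0}])

```text
clock: 24.5
tool_pos: [0.4483, 0.4061, 0.0685]
orientation: [179.9, 0.2, 180.0]
force: [2.6, -2.8, 14.4]
opening: 0.025
```

```bash
python3 look.py w8
```

```text
[0.4483 0.4061 0.0685] [179.88   0.2  179.98] [ 2.61 -2.83 14.41] 24.5 [ 0.07523437 -0.00138877]
```

View pics/w8.png

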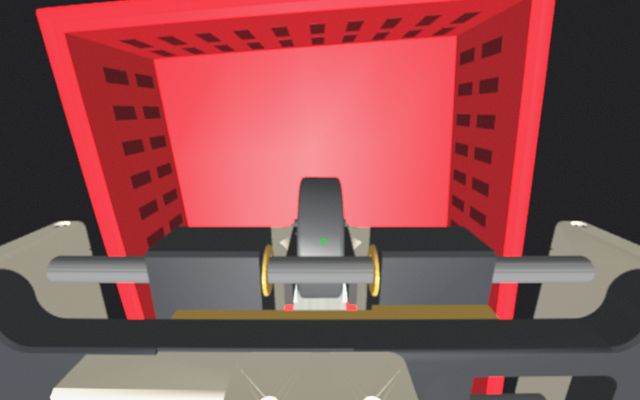

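Call:
jog_arm(commands=[{"x": 0,"y": 0,"z": -0.25,"roll": 0},{"x": 0,"y": 0,"z": 0,"roll": 0}])

```text
clock: 24.75
tool_pos: [0.4465, 0.4053, 0.0688]
orientation: [180.0, 0.0, 179.9]
force: [1.0, -0.9, 5.1]
opening: 0.0248
```

Call:
jog_arm(commands=[{"x": 0,"y": 0,"z": 0,"roll": 0},{"x": 0,"y": 0,"z": 0,"roll": 0}], gripper=2.7)

```text
clock: 24.95
tool_pos: [0.4459, 0.4049, 0.068]
orientation: [-179.9, -0.1, 179.9]
force: [0.3, 0.1, 0.5]
opening: 0.0267
```

```bash
python3 look.py w9; python3 sc.py sc9
```

```text
[0.4459 0.4049 0.068 ] [-1.7994e+02 -6.0000e-02  1.7991e+02] [0.35 0.09 0.47] 24.95 [ 0.07523707 -0.00139266]
```

View pics/w9.png

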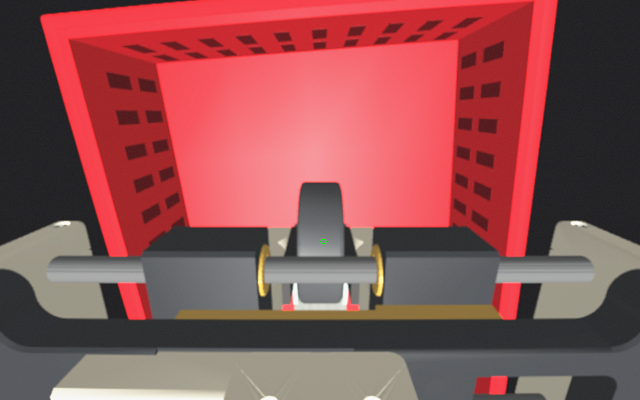

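View pics/sc9.png

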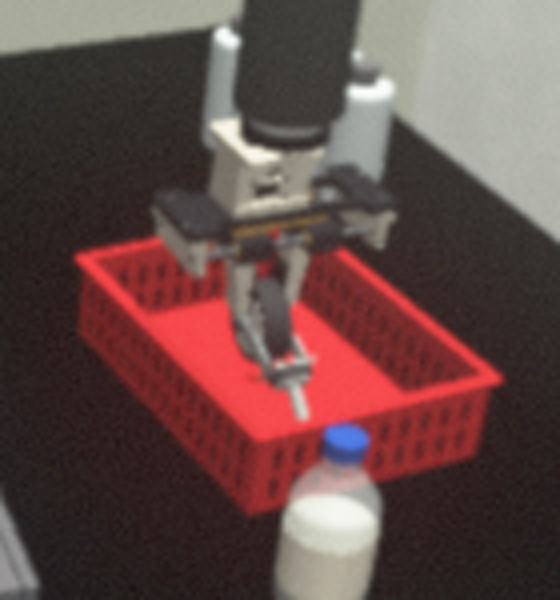

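Call:
jog_arm(commands=[{"x": 0,"y": 0,"z": 0,"roll": 0},{"x": 0,"y": 0,"z": 0,"roll": 0},{"x": 0,"y": 0,"z": 0,"roll": 0}], gripper=3.3)

```text
clock: 25.35
tool_pos: [0.4464, 0.4053, 0.0685]
orientation: [-180.0, -0.0, 179.9]
force: [0.5, 0.1, 0.4]
opening: 0.0329
```

Call:
jog_arm(commands=[{"x": 0,"y": 0,"z": 0,"roll": 0},{"x": 0,"y": 0,"z": 0,"roll": 0},{"x": 0,"y": 0,"z": 0,"roll": 0}], gripper=5.5)

```text
clock: 25.65
tool_pos: [0.4464, 0.4053, 0.0687]
orientation: [180.0, -0.0, 179.9]
force: [-0.3, 0.5, 0.7]
opening: 0.0511
```

```bash
python3 look.py w10
```

```text
[0.4464 0.4053 0.0687] [180.    -0.   179.93] [-0.32  0.49  0.66] 25.65 [ 0.07523641 -0.00139144]
```

View pics/w10.png

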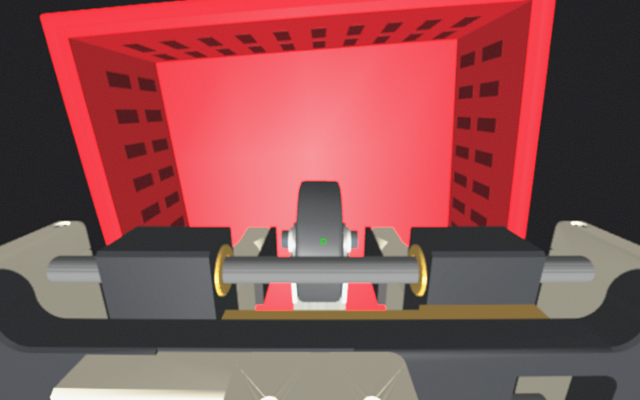

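The castor rests by itself in the basket, free of both fingers. I'll withdraw straight up.

Call:
jog_arm(commands=[{"x": 0,"y": 0,"z": -0.5,"roll": 0},{"x": 0,"y": 0,"z": -1.5,"roll": 0},{"x": 0,"y": 0,"z": -2.5,"roll": 0},{"x": 0,"y": 0,"z": -4,"roll": 0},{"x": 0,"y": 0,"z": -4,"roll": 0},{"x": 0,"y": 0,"z": -4,"roll": 0},{"x": 0,"y": 0,"z": -3,"roll": 0},{"x": 0,"y": 0,"z": 0,"roll": 0},{"x": 0,"y": 0,"z": 0,"roll": 0}])

```text
clock: 26.6
tool_pos: [0.4464, 0.4055, 0.2647]
orientation: [179.9, 0.0, 179.9]
force: [-0.2, 0.6, 0.1]
opening: 0.0549
```

```bash
python3 look.py w11; python3 - <<'E'
from plant import ctrl
from h import *
s=ctrl.snapshot("scene");im=s["image"][:,:,::-1]
cv2.imwrite("pics/sc11.png",cv2.resize(im[80:280,240:500],None,fx=3,fy=3,interpolation=cv2.INTER_CUBIC))
E
```

```text
[0.4464 0.4055 0.2647] [1.7989e+02 4.0000e-02 1.7993e+02] [-0.16  0.63  0.07] 26.6 [ 0.07523564 -0.00138984]
```

View pics/w11.png

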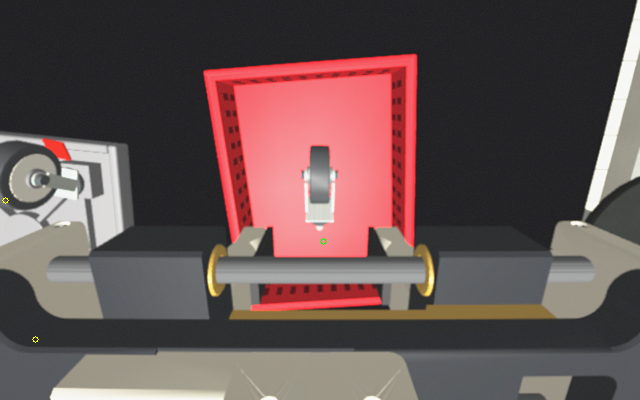

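View pics/sc11.png

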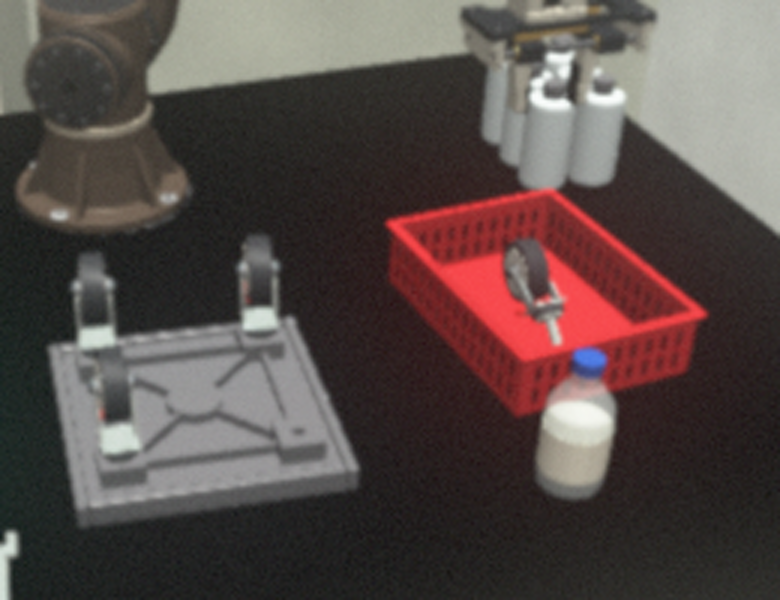

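```bash
python3 -c "
from plant import ctrl
print(ctrl.close_job(), ctrl.get_obs()['force'])"
```

```text
the job is handed in; nothing more can be done
the job is handed in; nothing more can be done
```

I found the loose castor, wheel_a (dolly +90, +90), moved it into the red basket, and handed the job in at about 27 s. I get no verdict from the system, so the checks below are all I have.

- **Finding it:** I rocked wheel_b both ways. It went firm after about 8.4 mm of total wheel travel, reaching 6.3 N at most, so it is sound. Wheel_a moved about 13.8 mm in total at low force before firming up near its stops, reaching 4.7 N at most. I rocked it +, −, + through the middle. I did not test wheel_c or wheel_d, because only one castor is loose and wheel_a was clearly it.
- **Moving it:** I drew wheel_a straight up with no side load showing. In the basket I stood the stem tip on the floor and laid the castor over while still holding it. The wheel met the floor earlier than I expected, and the force rose briefly to 34 N, so I backed off to near zero before opening the fingers.
- **Last pictures:** The castor rests well inside the basket, about 90 mm high at the grip point. The other three stand upright in their sockets, and the basket and bottle look unmoved. The gripper is clear at z = 0.26 m with about zero force. The spanner and green basket are mostly out of frame in these pictures, but the arm never touched them.

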